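# Set and lock the leg of a cabinet-fitting prop

### The arm

A 6-joint arm with a two-finger parallel gripper is mounted at the origin on the work surface. World frame = base frame: x ahead of the robot, y to its left, z up, the work surface at z = 0. Lengths are in m, angles in degrees, forces in N, time in s.
With the tool pointing down it reaches from about 0.4 to 0.825 m from the base axis. Payload 7 kg.
Tool frame: the origin (TCP) lies on the centre line of the jaws, within the pads' length; the fingertips stand 19 mm ahead of it and the grasp point (between the pads) is the TCP (r.tip_extent is the distance from the TCP to the fingertips, in m); z points along the fingers, y is the line along which they close (so a half turn about z gives the same grasp; the last joint's range is limited). The gripper opens to 88 mm and grips with 3 to 60 N. Pads are 19 mm wide; open, the fingers measure 130 mm over their backs; the gripper's body (78 mm by 193 mm) begins 47 mm behind the grasp point.
Start: joints at [91.679, 20.546, 0.682, 0, -70.136, -16.507], TCP at [0.173, 0.652, 0.246] pointing down, gripper open.
Joint ranges: [-176.03, 176.03], [-82.01, 121.73], [-58.28, 71.71], [-173.87, 95.51], [-174.79, -0.11], [-173.66, 173.66]. Speed limits (degrees/s): [136.94, 136.94, 172.46, 180, 180, 180].

### API

Orientations are given as [roll, pitch, yaw] about the fixed x, y, z axes, in that order (R = Rz(yaw) Ry(pitch) Rx(roll)).
In Python, from plant import r gives the robot as it stands. The module is installed in compiled form; this text tells all that it offers.
- The arm moves only by the tool jog_arm, never from a script. Its argument "deltas" is a list that holds one entry, the list of rows, each a list of 5 numbers: the opening, from -1 (shut) to 1 (fully open), then the shift along the world's x, y, z in cm, then the turn about the world's z in rad. In form: [[[claw, dx, dy, dz, turn], ...]]. A call has 1 to 8 rows; each row shifts and turns the commanded pose from where the row before left it; what a row does not reach is not made up. A row lasts 1/8 s, in which the tool goes at most 62.5 mm and 10.7 degrees, less where a joint would pass 70% of its speed; a pose out of reach is approached as far as the arm can. A call with a gripper value outside its range is refused whole. The fingers move at their own pace and stop on an object; "force" is the grip in N (left out, the last holds). Time passes only in rows, so rows that do not move let the fingers close. It gives the time, the measured TCP pose, the force, the opening and the grip force at its end, in the units of the state.
- r.get_state(): the state, without advancing time (a new reading comes with each control period).
- r.capture(name): name is "scene" or "top" or "wrist"; returns the picture (480x640x3 uint8, blue, green, red); there is no depth.
- r.camera_info(name): a dict with "fx", "fy", "cx", "cy" (pixels), "view" (4x4, takes a point from world to camera coordinates). Camera axes: x right, y up, looking along -z (the intrinsics and any distortion apply to the point x, -y, -z); pixel columns grow to the right and rows downward; lengths in m; the calibration is good to about 2 mm. A picture is of the moment at which its call begins: read the wrist's pose just before it. camera_info takes no time and is no camera call; for the wrist camera it gives the pose at the moment of the call.
- r.close_job(): hands the job in; it is judged then, once.
The state is a dict: "time_s": time; "joints": joint angles; "qd": joint speeds; "joint_torque": joint torques, N m; "tcp_pos": TCP position; "eef_rot": TCP orientation; "contact_force": force on the tool from outside, world axes, zero at the start; "moment": the same for the moment, N m; "gripper_width": finger opening in m; "gripper_force": force on a finger pad.
Only numpy, scipy, OpenCV 4.12 (cv2) and the standard library are available. Lean on these libraries where they do the work, as an engineer would, in place of code of your own. Each camera call takes 0.05 s, during which the arm holds its last target. There are 200 camera calls.

### The job

Pull the spring-loaded leg of the telescopic prop out by its crossbar, with the cam lever still open, until the pin on the leg stands between the two points of the mark clip, and keep it there for a moment. Then, holding the leg at the mark, squeeze the cam lever fully closed against the leg between your fingers and finish still holding it like that: do not let go, or the leg springs back. Do not shift the mark clip, and leave the other things on the worktop where they are.

Things in the scene. Friction and masses are not known exactly. Their poses are not given: they have to be found in the camera images.
- prop: Telescopic prop, immovable in a wooden cradle: aluminium sleeve 280 mm long, 36 mm wide, top 78 mm above the worktop with a lengthwise slot, black plate at its rear. Origin on the worktop under the sleeve's open mouth; the sleeve lies towards -x; +x (level) is the way the leg pulls out of the mouth, +y the side of the cam lever, z up.
- leg (a joint): How far the leg is pulled out, in m: 0 fully in (start), limit 0.10. A spring always pulls it back (4 N at 0, plus 50 N/m; 6 to 8 N at the mark). Steel bar 16 mm wide, 47 to 71 mm above the worktop, on the prop's x axis, ending in a crossbar 116 mm wide, 30 to 82 mm above the worktop, whose sleeve-side face is 60 mm beyond the mouth when the leg is fully in.
- leg_grip (a point): Grip point on the leg, moves with it: 20 mm on the sleeve side of the crossbar's inner face, 59 mm above the worktop, midway between the outer faces of thumb rest and CLOSED lever (1.5 mm to +y of the leg's middle). Axes as prop. Open fingers lowered here on either side of leg and lever (at least 50 mm apart) reach the crossbar when moved along +x and push it out.
- cam_lever: Sliding cam lever on the leg's +y side: black plate, 42 mm along the leg (2 to 44 mm on the sleeve side of the crossbar), 6 mm thick, 47 to 76 mm high. Origin at its centre, axes as prop: 23 mm from the leg's middle when open, 11 mm fully closed (12 mm travel, in -y); starts 0 to 2 mm closed. About 4 N of friction; stays where left. Closing it does not stop the leg's spring.
- thumb_rest: Rubber thumb rest fixed to the leg's -y side right across from the cam lever, 42 x 3 x 24 mm; origin at its centre, axes as prop; outer face 11 mm from the leg's middle (gives 1 mm). Squeezing means one finger on the lever's plate and the other on this pad (25 mm over both when closed).
- leg_pin (a point): Upright 8 mm steel pin on the leg that stands through the sleeve's slot; the point is on its axis, 83 mm above the worktop (the pin's top is at 92 mm). It moves with the leg, 180 mm behind (-x of) the leg_grip point.
- mark (a point): The length mark: the midpoint between the two inward points of the small steel clip straddling the sleeve (10 mm long, 44 mm wide), 83 mm above the worktop, on the pin's path. Axes as prop. It lies 35 to 80 mm along +x from where the pin starts, and must not be shifted.
- tape_measure: Bystander: grey tape measure 62 x 36 x 60 mm, origin centre of its underside.
- cup_pull: Bystander: brass cup-shaped drawer pull 90 x 30 x 28 mm, origin centre of its underside.
- screwdriver: Bystander: screwdriver lying on the worktop, about 200 mm long.
- mug: Bystander: white mug, 82 mm across, 95 mm tall, origin centre of its underside.
- screw_jar: Bystander: clear jar with a steel lid, 64 mm across, 85 mm tall, origin centre of its underside.

How it is judged:
By the outcome, as a careful person would: the job done as asked, in the order asked, and still so for the second after the job is handed in, while the arm keeps its last pose, push and grip.
It also fails if it takes over 38 s, if anything falls off the work surface, if the arm or the gripper's body presses on something with over 40 N, if the wrist force passes 120 N, or if a joint passes its speed limit or range.

## Working session

There is one attempt and no reset: what is moved stays moved. The work goes in short steps, Python scripts to look and compute and a tool call to move; the robot and the scene stay as the last step left them, time stands still between calls to the robot, and variables do not carry over. Pictures are saved under pics/ and viewed, at most 10 in all, crops included, and the job is handed in when it is done.

Besides the shell and the picture viewer there is one more tool, called after "Request:" in YAML: its name, and indented under it one key for each argument. jog_arm: Moves the arm, as the interface text tells. Its arguments: {"type":"object","properties":{"deltas":{"type":"array"},"force":{"type":"number"}},"required":["deltas"]}

```bash
mkdir -p pics; cat > h.py <<'E'
import numpy as np, cv2
from plant import r
def save(n,f):
    i=r.camera_info(n); im=r.capture(n); cv2.imwrite('pics/'+f,im); return i,im
E
python3 - <<'E'
from h import *
s=r.get_state(); print(s)
for n in('scene','top'):
    i,im=save(n,n+'1.png'); print(n,i)
E
```

```text
{'time_s': 0.0, 'joints': array([ 9.16800789e+01,  2.05894151e+01,  6.32212942e-01, -2.08935346e-02,
       -7.01358998e+01, -1.65061411e+01]), 'qd': array([-0.01492629, -0.00747885, -0.0194779 ,  0.02979985, -0.05223324,
        0.01098107]), 'joint_torque': array([-2.26601669e-04, -5.82713056e+01,  2.93053490e+01,  6.99742064e+00,
        6.96349656e-03, -1.38752503e-04]), 'tcp_pos': array([0.17263356, 0.65205813, 0.24463118]), 'eef_rot': array([ 1.79905154e+02, -7.62278884e-03, -1.48331712e+01]), 'contact_force': array([ 0.08188491, -1.33619534,  0.1541906 ]), 'moment': array([0.01232613, 0.08912388, 0.0271292 ]), 'gripper_force': 0.0, 'gripper_width': 0.08754369205082291}
scene {'fx': 519.3970049774763, 'fy': 519.3970049774763, 'cx': 314.6048047074041, 'cy': 236.18463173006694, 'view': array([[ 0.72418322,  0.68959334, -0.00443737, -0.41132479],
       [-0.56539817,  0.59741787,  0.56869746,  0.27123116],
       [ 0.39482095, -0.40933228,  0.8225348 , -1.37315934],
       [ 0.        ,  0.        ,  0.        ,  1.        ]])}
top {'fx': 548.8051327002818, 'fy': 548.8051327002818, 'cx': 320.0360074064151, 'cy': 235.51030934350757, 'view': array([[-0.00982582, -0.99977871, -0.01860066,  0.03931504],
       [ 0.99400211, -0.01179182,  0.1087233 , -0.57824587],
       [-0.10891858, -0.01742079,  0.99389801, -1.24882222],
       [ 0.        ,  0.        ,  0.        ,  1.        ]])}
```

View pics/scene1.png

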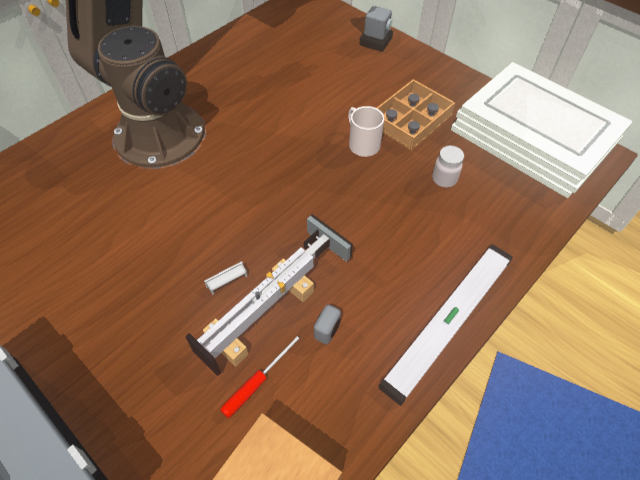

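View pics/top1.png

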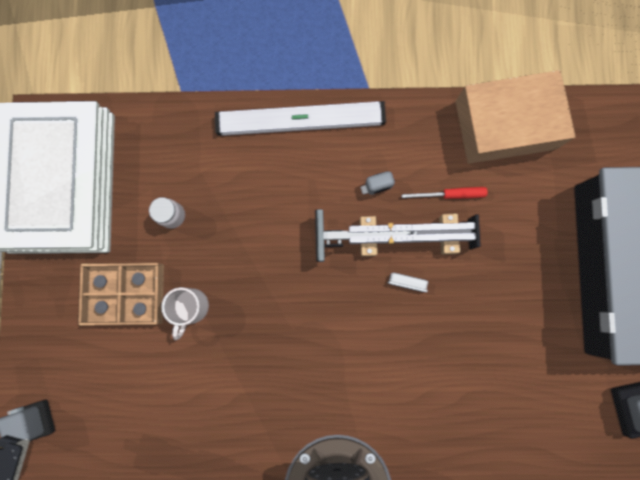

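The scene image shows the prop with its crossbar near (330,238) and rear plate at (204,352), clip about (275,280). In the top image the crossbar is at (320,235), the rear plate at (475,232), and the clip around (391,232). The leg pulls out towards world +y, and the lever faces the robot.

```bash
python3 - <<'E'
import cv2,numpy as np
a=cv2.imread('pics/scene1.png')[210:370,190:360]; b=cv2.imread('pics/top1.png')[195:275,305:490]
a=cv2.resize(a,None,fx=3.5,fy=3.5,interpolation=cv2.INTER_CUBIC)
b=cv2.resize(b,None,fx=4,fy=4,interpolation=cv2.INTER_CUBIC)
cv2.imwrite('pics/a.png',a);cv2.imwrite('pics/b.png',b);print(a.shape,b.shape)
E
```

```text
(560, 595, 3) (320, 740, 3)
```

View pics/a.png

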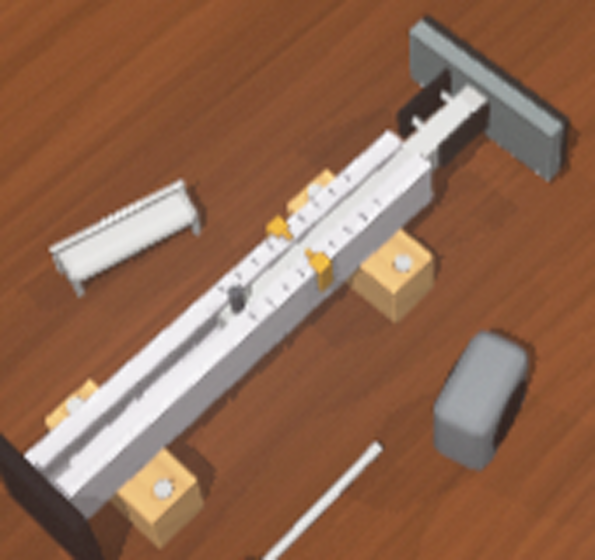

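View pics/b.png

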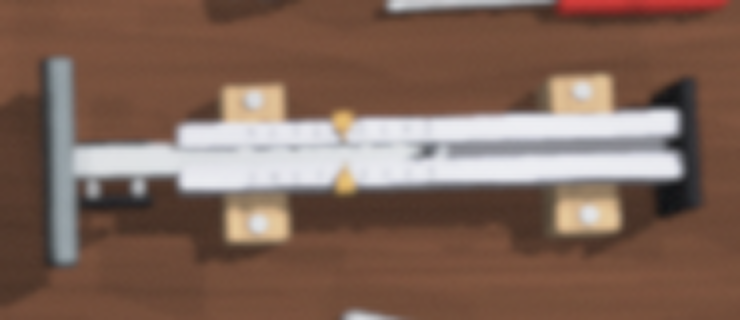

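The scene crop shows the pin top at (238,290), the orange clip points with midpoint (299,247), the mouth corners (392,133)/(432,165) and the dark lever behind the crossbar. In the top crop the clip midpoint is at (344,152), the pin about (425,151), the mouth at x=179 with y 125–192, and the crossbar's inner face at x≈77.

```bash
cat >> h.py <<'E'
def ray(i,p):
    d=np.array([(p[0]-i['cx'])/i['fx'],-(p[1]-i['cy'])/i['fy'],-1.]); V=np.array(i['view']); R=V[:3,:3]
    d=R.T@d; return -R.T@V[:3,3], d/np.linalg.norm(d)
def tri(obs):
    A=np.zeros((3,3));b=np.zeros(3)
    for i,p in obs:
        o,d=ray(i,p);P=np.eye(3)-np.outer(d,d);A+=P;b+=P@o
    x=np.linalg.solve(A,b)
    return x,[np.linalg.norm(np.cross(x-ray(i,p)[0],ray(i,p)[1]))*1e3 for i,p in obs]
def atz(i,p,z):
    o,d=ray(i,p); return o+d*(z-o[2])/d[2]
E
python3 - <<'E'
from h import *
np.set_printoptions(precision=4,suppress=True)
S=r.camera_info('scene');T=r.camera_info('top')
s=lambda x,y:(x/3.5+190-.36,y/3.5+210-.36); t=lambda x,y:(x/4+305-.375,y/4+195-.375)
for n,a,b in [('mark',(299,247),(344,152)),('mouthFar',(432,165),(179,125)),('mouthNear',(392,133),(179,192)),('pin',(238,290),(420,152)),('rearNear',(30,458),(681,180)),('xbarNear',(413,28),(75,265)),('xbarFar',(552,133),(73,60))]:
    print(n,*tri([(S,s(*a)),(T,t(*b))]))
for n,b,z in [('mouthF',(179,125),.078),('mouthN',(179,192),.078),('rearF',(680,110),.078),('rearN',(682,180),.078),('mark',(344,152),.083),('pintop',(416,152),.092),('xN',(76,265),.082),('xF',(74,60),.082)]: print(n,atz(T,t(*b),z))
E
```

```text
mark [ 0.5788 -0.1258  0.077 ] [np.float64(0.8281161656411378), np.float64(0.8281161656409597)]
mouthFar [ 0.5953 -0.0336  0.0761] [np.float64(0.6262257027916848), np.float64(0.6262257027917463)]
mouthNear [ 0.5589 -0.0321  0.0701] [np.float64(2.0892567155952926), np.float64(2.0892567155951536)]
pin [ 0.577  -0.1687  0.0817] [np.float64(0.49836110498536124), np.float64(0.4983611049852692)]
rearNear [ 0.5629 -0.313   0.0701] [np.float64(3.462454055713261), np.float64(3.4624540557134216)]
xbarNear [0.5181 0.0273 0.0789] [np.float64(2.6816582602341414), np.float64(2.6816582602342)]
xbarFar [0.6331 0.0267 0.0826] [np.float64(2.0630066498650863), np.float64(2.063006649865037)]
mouthF [ 0.5946 -0.034   0.078 ]
mouthN [ 0.5567 -0.0334  0.078 ]
rearF [ 0.5997 -0.3149  0.078 ]
rearN [ 0.5602 -0.3144  0.078 ]
mark [ 0.5777 -0.1258  0.083 ]
pintop [ 0.5762 -0.1646  0.092 ]
xN [0.5161 0.0247 0.082 ]
xF [0.6317 0.0246 0.082 ]
```

Request:
jog_arm:
  deltas:
    - [[1, 2.5, -4, 0, -0.081], [1, 2.5, -4, 0, -0.081], [1, 2.5, -4, 0, -0.081], [1, 2.5, -4, 0, -0.081], [1, 2.5, -4, 0, -0.081], [1, 2.5, -4, 0, -0.081], [1, 2.5, -4, 0, -0.081], [1, 2.5, -4, 0, -0.081]]

```text
time_s: 1.1
tcp_pos: [0.3732, 0.331, 0.2454]
eef_rot: [180.0, 0.0, -52.1]
contact_force: [0.3, 1.0, -0.0]
gripper_width: 0.0876
gripper_force: 0.0
```

Request:
jog_arm:
  deltas:
    - [[1, 2.5, -4, 0, -0.081], [1, 2.5, -4, 0, -0.081], [1, 2.5, -4, 0, -0.081], [1, 2.5, -4, 0, -0.081], [1, 2.5, -4, 0, -0.081], [1, 2.5, -4, 0, -0.081], [1, 2.5, -4, 0, -0.081], [1, 0.2, -4.5, 0, -0.081]]

```text
time_s: 2.1
tcp_pos: [0.5507, 0.0061, 0.2448]
eef_rot: [179.9, -0.0, -89.3]
contact_force: [-0.2, 0.2, -0.0]
gripper_width: 0.0874
gripper_force: 0.0
```

Request:
jog_arm:
  deltas:
    - [[1, 0, 0, 0, 0], [1, 0, 0, 0, 0], [1, 0, 0, 0, 0]]

```text
time_s: 2.48
tcp_pos: [0.5497, 0.0083, 0.2456]
eef_rot: [-180.0, 0.0, -89.0]
contact_force: [0.4, -0.3, -0.8]
gripper_width: 0.0875
gripper_force: 0.0
```

```bash
python3 - <<'E'
from h import *
s=r.get_state(); print(s['tcp_pos'],s['eef_rot'],s['contact_force'])
i,im=save('wrist','w1.png'); np.save('w1.npy',i['view']); print(i)
E
```

```text
[0.54966398 0.00830385 0.24558411] [-1.79995876e+02  7.31874582e-03 -8.90016174e+01] [ 0.35323733 -0.34573057 -0.83345374]
{'fx': 363.36730298849494, 'fy': 363.36730298849494, 'cx': 320.6567225049388, 'cy': 236.76834872468245, 'view': array([[-9.99820643e-01, -1.89389061e-02,  2.11640075e-05,
         5.49942005e-01],
       [ 1.83222135e-02, -9.67545916e-01, -2.52030152e-01,
         2.97728172e-02],
       [ 4.79365254e-03, -2.51984561e-01,  9.67719382e-01,
        -3.89839155e-01],
       [ 0.00000000e+00,  0.00000000e+00,  0.00000000e+00,
         1.00000000e+00]])}
```

View pics/w1.png

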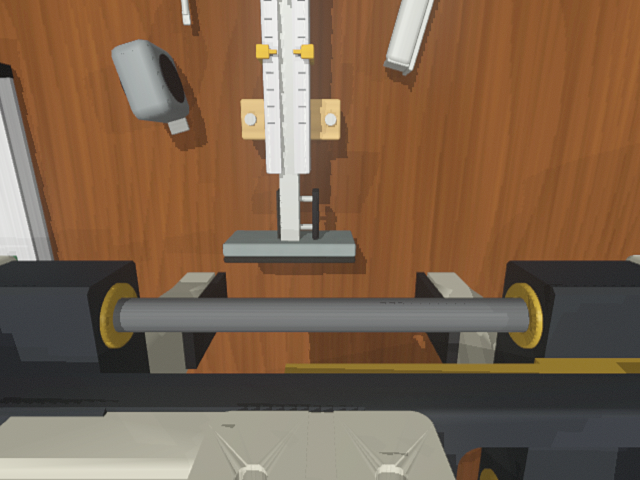

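The wrist view shows the clip points about (277,51)/(300,51), the mouth at row ~173, leg columns 281–298, the lever at columns 312–319, and the crossbar at rows 232–262. I'll zoom in.

```bash
python3 - <<'E'
import cv2,numpy as np
a=cv2.imread('pics/w1.png')
b=np.hstack([cv2.resize(a[160:270,215:365],None,fx=5,fy=5,interpolation=cv2.INTER_CUBIC)[:, :750]])
cv2.imwrite('pics/w1c.png',b)
E
```

```text
(no output)
```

View pics/w1c.png

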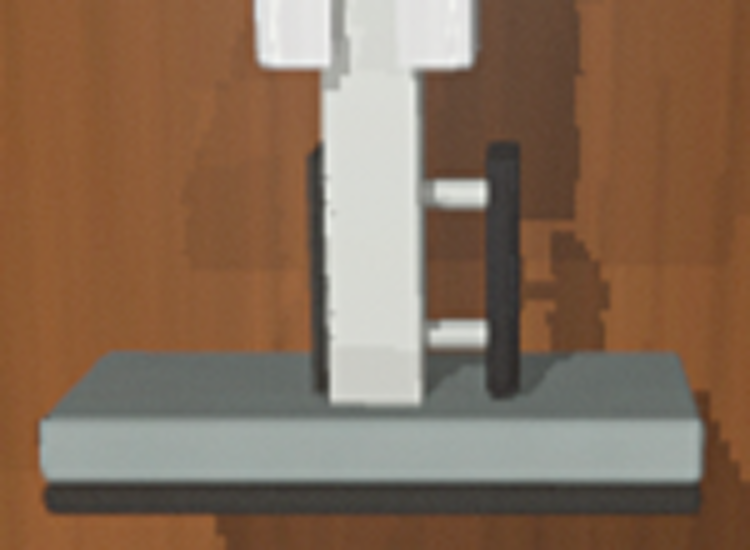

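The crop shows the crossbar's inner top edge at row 418 (columns 40–702), leg columns 328–422 at row 403, lever columns 487–519 at rows 142–397, and the mouth at row 68.

```bash
python3 - <<'E'
from h import *
np.set_printoptions(precision=4,suppress=True)
W=dict(r.camera_info('wrist')); W['view']=np.load('w1.npy')
T=r.camera_info('top');S=r.camera_info('scene')
c=lambda x,y:(x/5+215-.4,y/5+160-.4)
t=lambda x,y:(x/4+305-.375,y/4+195-.375); s=lambda x,y:(x/3.5+190-.36,y/3.5+210-.36)
for n,p,z in [('xL',(40,418),.082),('xR',(702,418),.082),('legL',(328,403),.071),('legR',(422,403),.071),('levL',(489,396),.076),('levR',(519,396),.076),('levbackL',(488,145),.076),('mouthL',(257,68),.078),('mouthR',(476,68),.078)]:
    print(n,atz(W,c(*p),z))
print('mark',atz(W,(285,51),.083), 'tri',tri([(W,(285,51)),(T,t(344,152)),(S,s(299,247))]))
print('xR tri',tri([(W,c(702,418)),(T,t(77,265)),(S,s(413,28))]),'xL',tri([(W,c(40,418)),(T,t(76,60)),(S,s(552,133))]))
print('mouth',tri([(W,c(257,68)),(T,t(179,125)),(S,s(432,165))]))
# clip colour segmentation
im=cv2.imread('pics/w1.png'); h=cv2.cvtColor(im,cv2.COLOR_BGR2HSV); m=cv2.inRange(h,(15,170,150),(32,255,255))[20:80,240:340]
ys,xs=np.nonzero(m); print(xs.min()+240,xs.max()+240,ys.min()+20,ys.max()+20)
for col in range(250,322,2):
    q=ys[xs==col-240]; print(col,(q.min()+20,q.max()+20) if len(q) else '',end=';')
E
```

```text
xL [0.6344 0.0272 0.082 ]
xR [0.5199 0.025  0.082 ]
legL [0.5857 0.0265 0.071 ]
legR [0.5689 0.0262 0.071 ]
levL [0.5569 0.0234 0.076 ]
levR [0.5516 0.0233 0.076 ]
levbackL [ 0.5576 -0.0207  0.076 ]
mouthL [ 0.5963 -0.0331  0.078 ]
mouthR [ 0.5597 -0.0338  0.078 ]
mark [ 0.5794 -0.1253  0.083 ] tri (array([ 0.5793, -0.126 ,  0.078 ]), [np.float64(0.6566255407336441), np.float64(1.1145134817179156), np.float64(0.7657747077486337)])
xR tri (array([0.5188, 0.0262, 0.0799]), [np.float64(0.9916847389299427), np.float64(3.223038842597583), np.float64(3.0801177487302147)]) xL (array([0.6334, 0.0257, 0.0846]), [np.float64(0.7422711799574352), np.float64(3.0157096502331227), np.float64(2.382201639924396)])
mouth (array([ 0.5957, -0.0335,  0.0767]), [np.float64(0.9002207523298934), np.float64(1.106769253018031), np.float64(0.2268160536508761)])
256 312 45 57
250 ;252 ;254 ;256 (np.int64(45), np.int64(51));258 (np.int64(46), np.int64(57));260 (np.int64(45), np.int64(56));262 (np.int64(46), np.int64(56));264 (np.int64(46), np.int64(57));266 (np.int64(46), np.int64(57));268 (np.int64(50), np.int64(50));270 ;272 (np.int64(52), np.int64(52));274 (np.int64(51), np.int64(52));276 ;278 ;280 ;282 ;284 ;286 ;288 ;290 ;292 ;294 (np.int64(51), np.int64(52));296 ;298 ;300 ;302 (np.int64(46), np.int64(57));304 (np.int64(57), np.int64(57));306 (np.int64(46), np.int64(57));308 ;310 ;312 (np.int64(45), np.int64(50));314 ;316 ;318 ;320 ;
```

Request:
jog_arm:
  deltas:
    - [[0.6, 2.6, -1.0, 0, 0], [0.6, 0, 0, -3, 0], [0.6, 0, 0, -3, 0], [0.6, 0, 0, -3, 0], [0.6, 0, 0, -2.6, 0], [0.6, 0, 0, 0, 0], [0.6, 0, 0, 0, 0], [0.6, 0, 0, 0, 0]]

```text
time_s: 3.52
tcp_pos: [0.5765, -0.0021, 0.131]
eef_rot: [-179.9, 0.0, -89.1]
contact_force: [0.0, 1.1, 0.4]
gripper_width: 0.0702
gripper_force: 0.0
```

```bash
python3 - <<'E'
from h import *
s=r.get_state(); print(s['tcp_pos'],s['eef_rot'],s['contact_force'],s['gripper_width'])
i,im=save('wrist','w2.png'); np.save('w2.npy',i['view'])
E
```

```text
[ 0.5765488  -0.00206111  0.13097073] [-1.79872445e+02  3.00041535e-02 -8.90522083e+01] [0.04240679 1.11796772 0.37258629] 0.0702122803453607
```

View pics/w2.png

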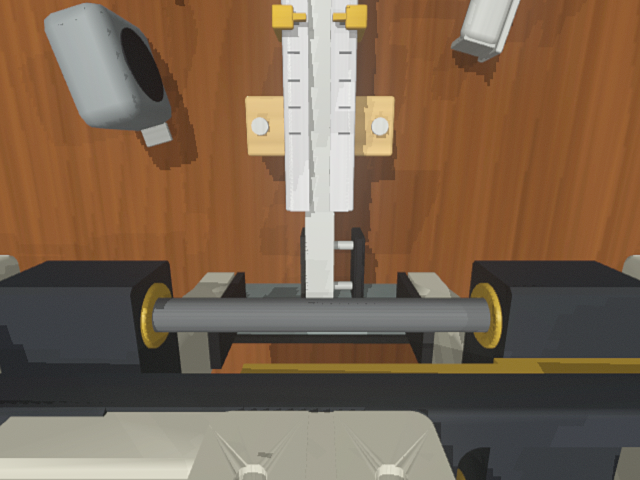

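The leg is at columns 306–333 between fingers with inner edges at about 245 and 397. The mark's points are at about (307,16)/(333,16), and the lever is at columns 352–364.

```bash
python3 - <<'E'
from h import *
np.set_printoptions(precision=4,suppress=True)
W=dict(r.camera_info('wrist')); W['view']=np.load('w2.npy')
for p,z in [((306,260),.071),((333,260),.071),((287,205),.078),((353,205),.078),((353,235),.076),((364,235),.076),((319.5,16.5),.083)]: print(atz(W,p,z))
W1=dict(W);W1['view']=np.load('w1.npy')
print('mark',tri([(W,(319.5,16.5)),(W1,(285,51.3))]),'mouthR',tri([(W,(354,211)),(W1,(309.8,173.2))]))
im=cv2.imread('pics/w2.png')
for row in(240,265): print(im[row,295:372].astype(int).sum(1).tolist())
E
```

```text
[ 0.5854 -0.0035  0.071 ]
[ 0.5698 -0.0038  0.071 ]
[ 0.5955 -0.0365  0.078 ]
[ 0.5603 -0.0372  0.078 ]
[ 0.5594 -0.0201  0.076 ]
[ 0.5533 -0.0202  0.076 ]
[ 0.5797 -0.1252  0.083 ]
mark (array([ 0.5796, -0.1253,  0.0823]), [np.float64(0.1272886653854422), np.float64(0.1272886653854654)]) mouthR (array([ 0.5597, -0.0339,  0.0781]), [np.float64(0.11423208950808598), np.float64(0.11423208950810684)])
[296, 296, 296, 300, 301, 232, 209, 212, 198, 218, 448, 644, 656, 647, 641, 646, 642, 643, 642, 645, 642, 642, 643, 642, 642, 645, 644, 643, 644, 645, 643, 642, 643, 646, 645, 643, 648, 656, 594, 358, 243, 237, 245, 262, 277, 275, 275, 273, 277, 272, 271, 266, 268, 268, 269, 267, 237, 205, 155, 142, 174, 171, 175, 178, 181, 180, 178, 172, 173, 171, 179, 202, 201, 202, 263, 276, 284]
[287, 289, 292, 291, 297, 270, 213, 199, 197, 176, 326, 627, 636, 628, 625, 622, 624, 623, 624, 623, 622, 624, 621, 623, 621, 623, 622, 623, 623, 621, 622, 634, 641, 640, 641, 643, 647, 661, 483, 276, 221, 236, 238, 240, 237, 238, 243, 241, 245, 232, 235, 226, 228, 229, 235, 184, 137, 138, 138, 155, 165, 153, 164, 169, 165, 168, 166, 159, 136, 160, 219, 216, 216, 222, 222, 228, 223]
```

Request:
jog_arm:
  deltas:
    - [[0.6, 0, 0, -2.4, 0], [0.6, 0, 0, -2.4, 0], [0.6, 0, 0, -2.4, 0], [0.6, 0, 0, 0, 0], [0.6, 0, 0, 0, 0]]

```text
time_s: 4.2
tcp_pos: [0.5766, -0.0024, 0.0588]
eef_rot: [-179.9, 0.0, -89.1]
contact_force: [-0.5, -0.7, 0.5]
gripper_width: 0.0699
gripper_force: 0.0
```

Request:
jog_arm:
  deltas:
    - [[0.6, 0, 0.6, 0, 0], [0.6, 0, 0.6, 0, 0], [0.6, 0, 0.4, 0, 0], [0.6, 0, 0.2, 0, 0], [0.6, 0, 0.2, 0, 0], [0.6, 0, 0.2, 0, 0], [0.6, 0, 0, 0, 0], [0.6, 0, 0, 0, 0]]

```text
time_s: 5.2
tcp_pos: [0.5758, 0.0194, 0.0576]
eef_rot: [-180.0, -0.0, -89.1]
contact_force: [0.8, -3.7, 4.3]
gripper_width: 0.0702
gripper_force: 2.1
```

Request:
jog_arm:
  deltas:
    - [[0.6, -0.01, 0.6, 0, 0], [0.6, -0.01, 0.6, 0, 0], [0.6, -0.01, 0.6, 0, 0], [0.6, -0.01, 0.6, 0, 0], [0.6, -0.01, 0.6, 0, 0], [0.6, -0.01, 0.6, 0, 0], [0.6, -0.01, 0.6, 0, 0], [0.6, 0, 0, 0, 0]]

```text
time_s: 6.2
tcp_pos: [0.5752, 0.0615, 0.0576]
eef_rot: [-180.0, -0.0, -89.1]
contact_force: [1.2, -6.1, 3.3]
gripper_width: 0.0703
gripper_force: 2.9
```

Request:
jog_arm:
  deltas:
    - [[0.6, 0, 0, 0, 0], [0.6, 0, 0, 0, 0]]

```text
time_s: 6.45
tcp_pos: [0.5752, 0.0612, 0.0576]
eef_rot: [-180.0, -0.0, -89.1]
contact_force: [0.4, -5.3, 2.6]
gripper_width: 0.0699
gripper_force: 2.9
```

```bash
python3 - <<'E'
from h import *
s=r.get_state(); print(s['tcp_pos'],s['contact_force'])
_,a=save('scene','s3.png');_,b=save('top','t3.png')
a=cv2.resize(a[260:310,240:300],None,fx=6.5,fy=6.5,interpolation=cv2.INTER_CUBIC)
b=cv2.resize(b[190:270,300:435],None,fx=325/80,fy=325/80,interpolation=cv2.INTER_CUBIC)[:,-405:]
b=cv2.resize(b,(405,325)); cv2.imwrite('pics/m3.png',np.hstack([a,b])); print(a.shape,b.shape)
E
```

```text
[0.57517201 0.06116671 0.05758607] [ 0.44753265 -5.25739498  2.60108225]
(325, 390, 3) (325, 405, 3)
```

View pics/m3.png

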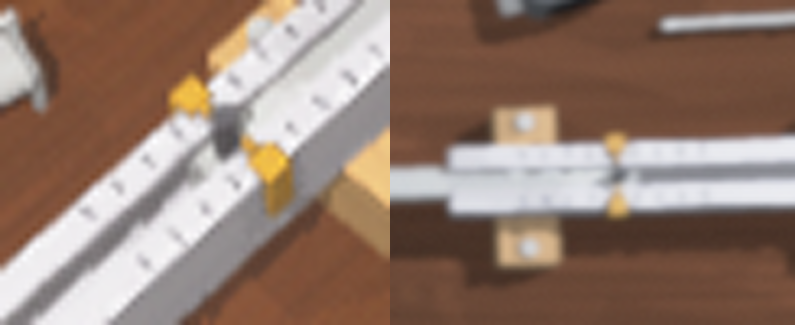

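Scene crop (left): the pin, top edge about (227,104) and bottom about (222,150), stands nearly between the clip tips (207,108) and (246,143). Top crop (right): the pin is at about (613,177) and the clip points are at x≈615.

```bash
python3 - <<'E'
from h import *
S=r.camera_info('scene');T=r.camera_info('top')
def pr(i,P):
    q=np.array(i['view'])@np.r_[P,1]; return np.array([i['cx']+i['fx']*q[0]/-q[2], i['cy']+i['fy']*q[1]/q[2]])
for y in(-.1293,-.1253,-.1213):
  for z in(.092,.083,.071):
    P=(.5796,y,z); print(y,z,((pr(S,P)-(240,260)+.5)*6.5-.5).round(1),((pr(T,P)-(300,190)+.5)*4.0625-.5+(390-143.4,0)).round(1))
# raw pixel dumps
a=cv2.imread('pics/s3.png').astype(int).sum(2); print(a[272:286,268:282])
b=cv2.imread('pics/t3.png').astype(int).sum(2); print(b[230:238,381:400])
E
```

```text
-0.1293 0.092 [217.9 118.5] [624.5 169.2]
-0.1293 0.083 [220.  133.4] [622.7 171.1]
-0.1293 0.071 [222.7 153. ] [620.2 173.6]
-0.1253 0.092 [227.5 110.1] [617.2 169.3]
-0.1253 0.083 [229.5 125.1] [615.4 171.2]
-0.1253 0.071 [232.2 144.7] [613.  173.7]
-0.1213 0.092 [237.1 101.8] [609.8 169.4]
-0.1213 0.083 [239.  116.8] [608.1 171.3]
-0.1213 0.071 [241.5 136.5] [605.8 173.8]
[[393 468 400 291 530 723 715 575 549 683 704 691 667 536]
 [482 491 510 412 687 722 714 710 630 663 689 597 523 596]
 [499 494 493 490 504 701 708 708 708 679 600 459 588 671]
 [499 500 492 450 541 664 666 668 660 539 475 595 671 678]
 [485 482 466 483 424 475 430 434 416 399 515 669 679 677]
 [535 453 491 472 388 355 356 363 367 446 469 667 680 681]
 [689 600 646 557 426 352 348 341 348 458 546 670 684 696]
 [710 711 677 668 507 339 315 284 324 456 668 690 702 710]
 [688 712 700 669 424 281 262 247 310 463 637 704 711 710]
 [659 683 632 480 404 277 267 248 272 449 513 663 674 679]
 [663 566 470 489 550 306 265 248 326 445 454 451 510 520]
 [565 425 486 619 638 377 273 340 492 539 441 431 503 496]
 [412 438 609 638 637 525 425 579 670 653 502 500 502 500]
 [371 484 553 628 633 662 655 710 702 664 570 495 502 500]]
[[659 657 651 647 644 635 624 599 536 470 492 558 597 604 598 594 593 591
  591]
 [604 600 599 601 600 594 581 549 495 429 409 445 483 515 523 506 483 474
  472]
 [640 637 633 639 645 640 610 556 481 396 354 373 438 513 529 488 440 423
  422]
 [666 665 664 664 657 635 588 523 438 353 324 379 471 551 561 507 445 423
  423]
 [672 673 670 658 625 572 524 478 427 372 385 461 545 600 588 536 488 473
  484]
 [675 678 674 657 625 583 539 508 490 479 504 572 631 651 637 606 579 575
  599]
 [685 686 683 673 663 654 624 583 566 556 570 625 664 675 668 657 654 660
  669]
 [690 692 686 677 675 680 671 644 591 550 558 616 665 680 669 666 681 692
  691]]
```

```bash
python3 - <<'E'
from h import *
S=r.camera_info('scene');T=r.camera_info('top')
def pr(i,P):
    q=np.array(i['view'])@np.r_[P,1]; return np.array([i['cx']+i['fx']*q[0]/-q[2], i['cy']+i['fy']*q[1]/q[2]])
u=np.array([-.0175,.99985,0])
for n,f0,f1,i in(('scene','scene1','s3',S),('top','top1','t3',T)):
    A=cv2.imread(f'pics/{f0}.png');B=cv2.imread(f'pics/{f1}.png')
    for lab,P0,h in(('pin',(.5805,-.1737,.085),4),('xbarFar',(.632,.031,.082),7)):
        P0=np.array(P0);c=pr(i,P0).round().astype(int)
        t=cv2.resize(A[c[1]-h:c[1]+h+1,c[0]-h:c[0]+h+1],None,fx=8,fy=8,interpolation=cv2.INTER_CUBIC)
        res=[]
        for d in np.arange(36,60,.25):
            s=pr(i,P0+u*d/1e3)-pr(i,P0)
            M=np.float32([[8,0,-8*(c[0]+s[0]-h-.0)+3.5],[0,8,-8*(c[1]+s[1]-h)+3.5]])
            w=cv2.warpAffine(B,M,t.shape[1::-1],flags=cv2.INTER_CUBIC)
            res.append((float(cv2.matchTemplate(w,t,cv2.TM_CCOEFF_NORMED)[0,0]),d))
        print(n,lab,sorted(res)[::-1][:4])
E
```

```text
scene pin [(0.7933803796768188, np.float64(46.25)), (0.7931719422340393, np.float64(46.0)), (0.7902855277061462, np.float64(46.5)), (0.788539469242096, np.float64(45.75))]
scene xbarFar [(0.050490811467170715, np.float64(59.75)), (0.04935320466756821, np.float64(59.5)), (0.04896062612533569, np.float64(59.0)), (0.04863636940717697, np.float64(59.25))]
top pin [(0.8649100661277771, np.float64(46.0)), (0.8646024465560913, np.float64(45.75)), (0.8633004426956177, np.float64(46.25)), (0.861641526222229, np.float64(45.5))]
top xbarFar [(0.20692045986652374, np.float64(42.75)), (0.20680400729179382, np.float64(42.5)), (0.20679578185081482, np.float64(43.0)), (0.2065443992614746, np.float64(42.25))]
```

Request:
jog_arm:
  deltas:
    - [[0.6, 0, 0.12, 0, 0], [0.6, 0, 0, 0, 0], [0.6, 0, 0, 0, 0], [0.6, 0, 0, 0, 0], [0.6, 0, 0, 0, 0], [0.6, 0, 0, 0, 0], [0.6, 0, 0, 0, 0], [0.6, 0, 0, 0, 0]]

```text
time_s: 7.55
tcp_pos: [0.5752, 0.0623, 0.0576]
eef_rot: [-180.0, -0.0, -89.1]
contact_force: [1.8, -5.6, 2.5]
gripper_width: 0.0701
gripper_force: 3.0
```

```bash
python3 - <<'E'
from h import *
s=r.get_state(); print(s['tcp_pos'],s['contact_force'],s['gripper_width'])
_,a=save('scene','s4.png');_,b=save('top','t4.png')
a=cv2.resize(a[265:295,257:297],None,fx=10,fy=10,interpolation=cv2.INTER_CUBIC)
b=cv2.resize(b[218:248,371:411],None,fx=10,fy=10,interpolation=cv2.INTER_CUBIC)
cv2.imwrite('pics/m4.png',np.hstack([a,b]))
E
```

```text
[0.57516015 0.06228435 0.05757467] [ 1.8069403  -5.57686768  2.4998808 ] 0.0700526189258407
```

View pics/m4.png

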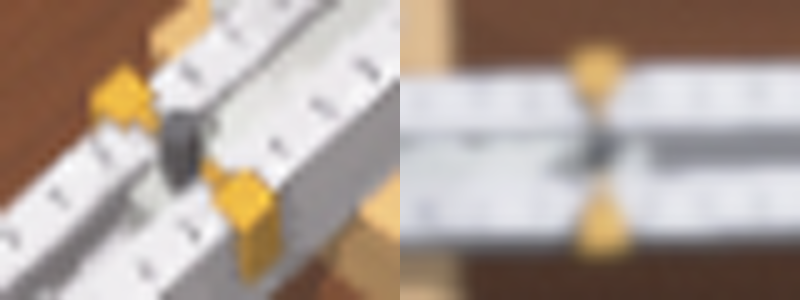

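The pin now stands between the clip points in both views (left view: tips (155,125)/(205,165), pin about (182,142); right view: pin x≈598, clip x≈599). It has been held there about 1 s with the lever open, so I'll squeeze now.

Request:
jog_arm:
  deltas:
    - [[-1, 0, 0, 0, 0], [-1, 0, 0, 0, 0], [-1, 0, 0, 0, 0], [-1, 0, 0, 0, 0], [-1, 0, 0, 0, 0], [-1, 0, 0, 0, 0], [-1, 0, 0, 0, 0], [-1, 0, 0, 0, 0]]
  force: 25

```text
time_s: 8.65
tcp_pos: [0.5746, 0.0621, 0.0563]
eef_rot: [179.9, -0.0, -89.1]
contact_force: [3.9, -7.0, -6.0]
gripper_width: 0.0238
gripper_force: 26.8
```

```bash
python3 - <<'E'
from h import *
s=r.get_state(); print(s['tcp_pos'],s['contact_force'],s['gripper_width'],s['gripper_force'])
_,a=save('scene','s5.png');_,b=save('top','t5.png')
a=cv2.resize(a[265:295,257:297],None,fx=10,fy=10,interpolation=cv2.INTER_CUBIC)
b=cv2.resize(b[218:248,371:411],None,fx=10,fy=10,interpolation=cv2.INTER_CUBIC)
cv2.imwrite('pics/m5.png',np.hstack([a,b]))
E
```

```text
[0.57457522 0.06214277 0.05633518] [ 3.88953807 -7.00320242 -6.01110473] 0.023778495558432845 26.790628507733345
```

View pics/m5.png

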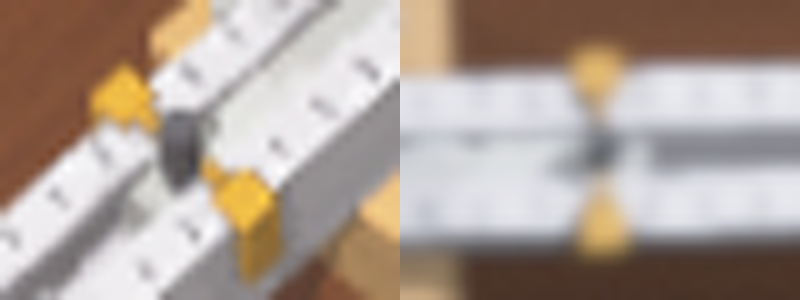

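The pin is still between the clip points (left (182,142), right x≈598). The opening is 23.8 mm at 27 N, so the lever is fully closed. Handing in.

Request:
jog_arm:
  deltas:
    - [[-1, 0, 0, 0, 0], [-1, 0, 0, 0, 0], [-1, 0, 0, 0, 0], [-1, 0, 0, 0, 0]]

```text
time_s: 9.25
tcp_pos: [0.5746, 0.0622, 0.0563]
eef_rot: [179.9, -0.0, -89.1]
contact_force: [4.3, -5.8, -5.8]
gripper_width: 0.0235
gripper_force: 26.8
```

```bash
python3 -c "
from h import *
s=r.get_state(); print(s['tcp_pos'],s['gripper_width']); print(r.close_job())"
```

```text
[0.57458401 0.06215483 0.05634294] 0.023473424687944642
the job is handed in; nothing more can be done
None
```

The job is handed in at about 9 s: the leg's pin stood between the mark's points (within about 1 mm by the images) for about 1 s with the lever open, then the lever was squeezed fully closed, and the arm finished still holding it (23.5 mm opening, 27 N grip).

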